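# Tighten the rotor screw with the thick hex key

### The job

Take the thick T-handled hex key (the one with the longer handle and wider collar) out of its stand and seat it fully home in the recessed socket of the screw in the middle of the centrifuge rotor, before you turn the screw. Then turn the screw clockwise, seen from above, to its stop, and let go, leaving the key standing fully seated in the screw. Leave the slim key in its stand.

Things in the scene. Friction and masses are not known exactly. Their poses are not given: they have to be found in the camera images.
- key_thick: Thick T-handled hex key, 86 mm tall, upright in a fixed grey block (70x70x40). Origin: tip (lower end), 14 mm over the bench; z up, x along the bar. From the tip: hexagon 20 across flats to z 26, flats facing +x and -x, lowest 6 mm tapered to 11; collar 44 wide, z 26-32, resting on the block; neck 18 thick; black bar 100 long (x), 20 wide, z 66-86. 0.16 kg
- key_slim: Slim T-handled hex key, too thin for the screw, to be left: same form, heights, materials, origin and axes as the thick key, but hexagon 12 mm across flats, collar 32 wide, neck 12, black bar only 70 long. Upright in a second block like the first; the two blocks may stand either way round.
- socket (a point): Centre of the hex socket's mouth, level with the screw's top, 84 mm over the bench; z up, turns with the screw. Screw head 51 mm wide, sunk in the hub of a fixed aluminium rotor 128 wide with six bores. Socket 21.8 across flats, two facing +x and -x, 30 deep, 5 mm 45 deg countersink; admits the key within 10 deg. Key fully home: its collar lies on the screw head, tip 26 mm below this point.
- screw (a joint): Turn of the screw in rad, growing clockwise seen from above (tightening). Starts loose at 0 to 0.25, hard stop at 1.0; stays where it is left; takes about 0.06 N m. Through play in the socket the key may turn up to 0.4 rad before the screw follows.

How it is judged (in metres and radians):
On the way, in this order (a step that is already met when the one before it is completed fails the run):
1. the thick key is seated fully in the socket while the screw is still loose (below 0.5 rad) (z of key_thick in the frame of socket below -0.02 m and horizontal distance between key_thick and socket below 0.008 m and angle between the z axis of key_thick and the z axis of socket, either way round below 0.17 rad and value of joint screw below 0.5 rad), for 0.2 s.
2. the screw is turned clockwise to its stop with the key seated (z of key_thick in the frame of socket below -0.02 m and horizontal distance between key_thick and socket below 0.008 m and angle between the z axis of key_thick and the z axis of socket, either way round below 0.17 rad and value of joint screw above 0.88 rad), for 0.2 s.
At the end, for the whole second after the job is handed in: The screw stands at its stop (above 0.88 of 1.0 rad), the thick key stands at rest in its socket, tip at least 20 mm below the mouth (26 mm is fully home), within 8 mm of its centre and 10 degrees of its axis; the slim key is still in its stand (within 30 mm of its start) (all of step 2 and linear speed of key_thick below 0.02 m/s and distance of key_slim from where it was at the start of the episode below 0.03 m); the robot touches nothing.
It fails at once if the slim key is moved by more than 30 mm (distance of key_slim from where it was at the start of the episode above 0.03 m).
It also fails if it takes over 51 s, if anything falls off the work surface, if the arm or the gripper's body presses on something with over 40 N, if the wrist force passes 120 N, or if a joint passes its speed limit or range.

### The arm

A 6-joint arm with a two-finger parallel gripper is mounted at the origin on a cart in front of the work surface, level with it; the furniture and walls round the work are solid. World frame = base frame: x ahead of the robot, y to its left, z up, the work surface at z = 0. Lengths are in m, angles in degrees, forces in N, time in s.
With the tool pointing down it reaches from about 0.4 to 0.825 m from the base axis. Payload 7 kg.
Tool frame: the origin (TCP) lies at the very end of the fingers, on their centre line; the grasp point (between the pads) lies 19 mm behind it; z points along the fingers, y is the line along which they close (so a half turn about z gives the same grasp; the last joint's range is limited). The gripper opens to 88 mm and grips with 3 to 60 N. Pads are 19 mm wide; open, the fingers measure 130 mm over their backs; the gripper's body (78 mm by 193 mm) begins 47 mm behind the grasp point.
Start: joints at [83.085, 20.546, 0.682, 0, -70.136, -16.507], TCP at [0.268, 0.619, 0.227] pointing down, gripper open.
Joint ranges: [-176.03, 176.03], [-82.01, 121.73], [-58.28, 71.71], [-173.87, 95.51], [-174.79, -0.11], [-173.66, 173.66]. Speed limits (degrees/s): [136.94, 136.94, 172.46, 180, 180, 180].

### API

Orientations are given as [roll, pitch, yaw] about the fixed x, y, z axes, in that order (R = Rz(yaw) Ry(pitch) Rx(roll)).
In Python, from plant import r gives the robot as it stands. The module is installed in compiled form; this text tells all that it offers.
- The arm moves only by the tool jog_arm, never from a script. Its arguments are lists of equal length, an entry for each row: "travel": the shift along the tool's x, y, z each as a share of 50 cm, from -1 to 1, a list of three; "dr": the turn, a rotation vector about the tool's x, y, z each as a share of 360 degrees, from -1 to 1, a list of three; "claw": the opening, from 0 (shut) to 1 (fully open). A call has exactly 10 rows; each row is the pose to reach, as a shift and turn from the pose commanded when the call began, along the tool's axes at that moment, turning the shorter way round; what a row does not reach only later rows make up. A row lasts 1/8 s, in which the tool goes at most 62.5 mm and 10.7 degrees, less where a joint would pass 70% of its speed; a pose out of reach is approached as far as the arm can. A call with a number of a shift or a turn outside -1 to 1 is refused whole. A call with a gripper value outside its range is refused whole. The fingers move at their own pace and stop on an object; "newtons" is the grip in N (left out, the last holds). Time passes only in rows, so rows that repeat a pose let the fingers close, or fill a call up. It gives the time, the measured TCP pose, the force, the opening and the grip force at its end, in the units of the state.
- r.get_state(): the state, without advancing time (a new reading comes with each control period).
- r.capture(name): name is "scene" or "top" or "wrist"; returns a dict with "pixels" (480x640x3 uint8, red, green, blue), "range_z" (480x640 float32, m along the optical axis (not along the pixel's ray), 0 where there is no reading), "fx", "fy", "cx", "cy" (pixels), "position" and "attitude" of the camera in the world; the wrist camera has in their place "hand_eye" (4x4, takes a point from camera to tool coordinates, whose origin is the TCP and whose axes are the flange's). Camera axes: x right, y up, looking along -z (the intrinsics and any distortion apply to the point x, -y, -z); pixel columns grow to the right and rows downward; lengths in m; the calibration is good to about 2 mm. A picture is of the moment at which its call begins: read the wrist's pose just before it.
- r.close_job(): hands the job in; it is judged then, once.
Trained networks look in the newest picture that a camera, given by its name, has taken for a name from the list of things; names that differ only in an ending like _2 or _b are one class to them, and where a whole thing is asked for, a point or a joint stands for the part that bears it (a point fixed in the world has none). Each returns a list of dicts, best first, with "conf" (0 to 1); they miss things now and then, are a little off and sometimes report something else, mostly with a low value. They report only what shows in the picture. A call takes as long as a camera call.
- r.boxes_of(name, camera): "extent" ([left, top, right, bottom] in pixels, round what is visible of it).
- r.regions_of(name, camera): "pixels" (480x640 bool, what is visible of it) and "extent" ([left, top, right, bottom] in pixels, round what is visible of it).
- r.tip_of(name, camera): "at" ([column, row] in pixels: a listed point, or the origin of a listed thing).
The state is a dict: "time_s": time; "joints": joint angles; "qd": joint speeds; "joint_torque": joint torques, N m; "tcp_pos": TCP position; "eef_rot": TCP orientation; "contact_force": force on the tool from outside, world axes, zero at the start; "moment": the same for the moment, N m; "gripper_width": finger opening in m; "gripper_force": force on a finger pad.
Only numpy, scipy, OpenCV 4.12 (cv2) and the standard library are available. Lean on these libraries where they do the work, as an engineer would, in place of code of your own. Each camera call takes 0.05 s, during which the arm holds its last target. There are 200 camera calls.

## Working session

There is one attempt and no reset: what is moved stays moved. The work goes in short steps, Python scripts to look and compute and a tool call to move; the robot and the scene stay as the last step left them, time stands still between calls to the robot, and variables do not carry over. Pictures are saved under pics/ and viewed, at most 10 in all, crops included, and the job is handed in when it is done.

Besides the shell and the picture viewer there is one more tool, called after "Call:" in YAML: its name, and indented under it one key for each argument. jog_arm: Moves the arm, as the interface text tells. Its arguments: {"type":"object","properties":{"travel":{"type":"array"},"dr":{"type":"array"},"claw":{"type":"array"},"newtons":{"type":"number"}},"required":["travel","dr","claw"]}

```bash
mkdir -p pics; cat > h.py <<'E'
import numpy as np, cv2
from plant import r
from scipy.spatial.transform import Rotation as R
def world(c,st=None):
    v,u=np.mgrid[0:480,0:640]; z=c["range_z"]
    P=np.stack([(u-c["cx"])/c["fx"]*z,-(v-c["cy"])/c["fy"]*z,-z],-1)
    if "hand_eye" in c:
        H=np.array(c["hand_eye"]); P=P@H[:3,:3].T+H[:3,3]
        return P@R.from_euler("xyz",st["eef_rot"],degrees=True).as_matrix().T+np.array(st["tcp_pos"])
    a=np.array(c["attitude"])
    M=a if a.shape==(3,3) else R.from_euler("xyz",a,degrees=True).as_matrix()
    return P@M.T+np.array(c["position"])
def save(c,n): cv2.imwrite("pics/"+n,c["pixels"][:,:,::-1])
E
python3 - <<'E'
from h import *
print(r.get_state())
for cam in("top","scene"):
    c=r.capture(cam); save(c,cam+".png"); W=world(c)
    print(cam,{k:c[k] for k in c if k not in("pixels","range_z")})
    for n in("key_thick","key_slim","socket"):
        for d in r.regions_of(n,cam)[:2]:
            m=d["pixels"]&(c["range_z"]>0); p=W[m]
            print(n,d["conf"],d["extent"],p.min(0).round(3),p.max(0).round(3))
            if cam=="top" or 1:
                q=p[p[:,2]>(.094 if n!="socket" else .0)]
                if len(q)>5: print("  high",len(q),q.mean(0).round(4),cv2.minAreaRect(q[:,:2].astype(np.float32)*1000))
    print(r.tip_of("socket",cam)[:2])
    for d in r.tip_of("socket",cam)[:1]:
        u,v=np.round(d["at"]).astype(int); print(W[v,u])
E
```

```text
{'time_s': 0.0, 'joints': array([ 8.30862431e+01,  2.05914337e+01,  6.33372613e-01, -2.19343059e-02,
       -7.01361382e+01, -1.65081723e+01]), 'qd': array([ 0.11901472,  0.02697881, -0.04920854, -0.07615084, -0.05965337,
        0.08810293]), 'joint_torque': array([-1.12793503e-03, -5.82697105e+01,  2.93045944e+01,  6.99684396e+00,
        6.78032055e-03, -1.68340212e-04]), 'tcp_pos': array([0.26811617, 0.61892056, 0.22561396]), 'eef_rot': array([ 1.79903824e+02, -7.00015113e-03, -2.34293933e+01]), 'contact_force': array([0.31183215, 0.13228843, 0.11507827]), 'moment': array([0.00444087, 0.03648154, 0.02344766]), 'gripper_force': 0.0, 'gripper_width': 0.08745402229697}
top {'fx': 616.0368047874049, 'fy': 616.0368047874049, 'cx': 319.0032449824974, 'cy': 240.8808627409021, 'position': array([0.32115301, 0.16571754, 1.09132656]), 'attitude': array([  9.3107634 ,   1.61694804, -91.04313151])}
key_thick 0.63 [296.3, 215.1, 322.0, 275.3] [ 0.429  0.187 -0.005] [0.553 0.229 0.106]
  high 717 [0.479  0.208  0.0993] ((479.9023132324219, 208.0531005859375), (101.38375854492188, 19.9073600769
[... 587 characters left out ...]
.0050941267992, 'cx': 318.647303689452, 'cy': 242.58785757850467, 'position': array([-0.15097337, -0.1509737 ,  0.60807877]), 'attitude': array([ 54.40060654,  -0.33796102, -63.24539283])}
key_thick 0.75 [279.2, 226.3, 312.9, 270.8] [0.424 0.187 0.   ] [0.631 0.289 0.103]
  high 366 [0.4706 0.2061 0.0997] ((475.0322265625, 207.96144104003906), (101.35615539550781, 20.59439468383789), 1.352968692779541)
key_slim 0.91 [207.9, 219.9, 240.9, 257.7] [0.405 0.338 0.   ] [0.499 0.446 0.103]
  high 243 [0.4363 0.351  0.0994] ((439.2972412109375, 353.95855712890625), (21.31430435180664, 68.24874114990234), 88.93254852294922)
[{'at': [414.9, 262.4], 'conf': 0.68}]
[ 0.53053697 -0.01067771  0.0840465 ]
```

View pics/top.png

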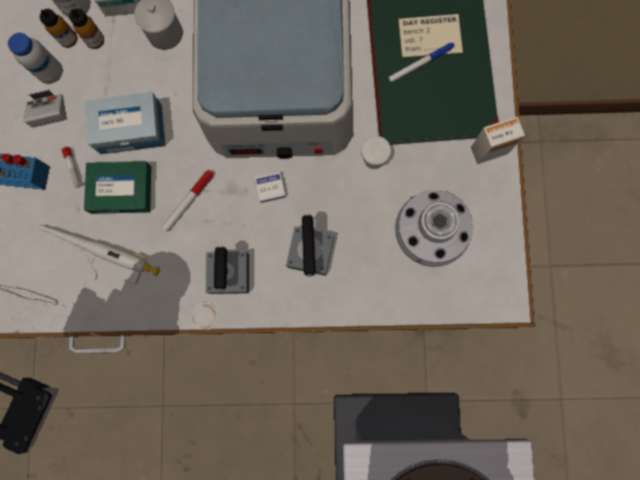

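View pics/scene.png

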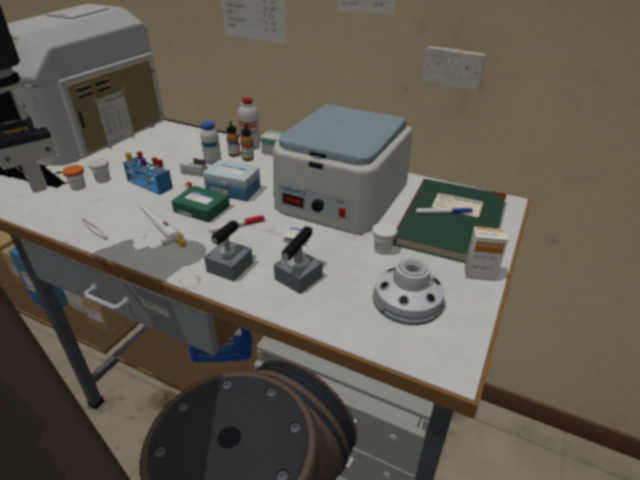

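```bash
cat >> h.py <<'E'
def go(pos,yaw):
    s=r.get_state(); M=R.from_euler("xyz",s["eef_rot"],degrees=True)
    d=M.inv().apply(np.array(pos)-s["tcp_pos"])
    w=(M.inv()*R.from_euler("xyz",[180,0,yaw],degrees=True)).as_rotvec(degrees=True)
    print("t",s["time_s"],"tcp",s["tcp_pos"].round(4),s["eef_rot"].round(2),"F",s["contact_force"].round(1),"w",round(s["gripper_width"],4))
    print("travel",(d/.5).round(4),"dr",(w/360).round(4),"mm",(d*1000).round(1),"deg",w.round(2))
E
python3 -c "
from h import *
go([.48,.208,.2],1.3)"
```

```text
t 0.6 tcp [0.2683 0.6193 0.2266] [180.     0.   -23.42] F [-0.4 -0.2 -1. ] w 0.0879
travel [0.7155 0.5866 0.0531] dr [ 0.      0.     -0.0687] mm [357.7 293.3  26.5] deg [  0.     0.   -24.72]
```

Call:
jog_arm:
  travel:
    - [0.08,0.065,0.006]
    - [0.16,0.13,0.012]
    - [0.24,0.195,0.018]
    - [0.32,0.26,0.024]
    - [0.4,0.325,0.03]
    - [0.48,0.39,0.036]
    - [0.56,0.455,0.042]
    - [0.64,0.52,0.048]
    - [0.7155,0.5866,0.0531]
    - [0.7155,0.5866,0.0531]
  dr:
    - [0,0,-0.008]
    - [0,0,-0.016]
    - [0,0,-0.024]
    - [0,0,-0.032]
    - [0,0,-0.04]
    - [0,0,-0.048]
    - [0,0,-0.056]
    - [0,0,-0.064]
    - [0,0,-0.0687]
    - [0,0,-0.0687]
  claw: [1,1,1,1,1,1,1,1,1,1]

```text
time_s: 1.85
tcp_pos: [0.4807, 0.2053, 0.2]
eef_rot: [180.0, 0.0, 1.1]
contact_force: [-0.5, 0.1, 0.7]
gripper_width: 0.0874
gripper_force: 0.0
```

```bash
python3 - <<'E'
from h import *
s=r.get_state(); c=r.capture("wrist"); save(c,"w1.png"); W=world(c,s)
for d in r.regions_of("key_thick","wrist")[:2]:
    p=W[d["pixels"]&(c["range_z"]>0)]; q=p[p[:,2]>.094]
    print(d["conf"],d["extent"],len(q),q.mean(0).round(4),q[:,:2].min(0),q[:,:2].max(0),cv2.minAreaRect(q[:,:2].astype(np.float32)*1000))
go([.48,.208,.2],1.3)
E
```

```text
0.73 [289.3, 163.0, 346.9, 309.2] 4177 [0.4828 0.2087 0.0989] [0.42807155 0.19817469] [0.5301331  0.21895315] ((479.075927734375, 208.78541564941406), (102.0829086303711, 19.9127197265625), 0.8343343138694763)
t 1.95 tcp [0.4803 0.2077 0.2002] [-1.7998e+02 -2.0000e-02  1.2100e+00] F [ 0.6 -0.1 -0.6] w 0.0875
travel [-0.0006 -0.0007  0.0004] dr [-0.0001 -0.0001 -0.0003] mm [-0.3 -0.4  0.2] deg [-0.02 -0.02 -0.09]
```

View pics/w1.png

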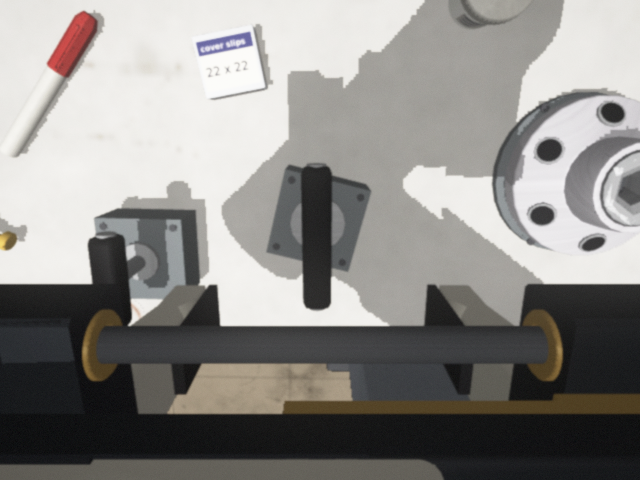

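Call:
jog_arm:
  travel:
    - [0,0.11,0]
    - [0.005,0.22,0]
    - [0.008,0.33,0]
    - [0.01,0.44,0]
    - [0.01,0.44,0]
    - [0.01,0.44,0]
    - [0.01,0.44,0]
    - [0.01,0.44,0]
    - [0.01,0.44,0]
    - [0.01,0.44,0]
  dr:
    - [0,0,0]
    - [0,0,0]
    - [0,0,0]
    - [0,0,0]
    - [0,0,0]
    - [0,0,0]
    - [0,0,0]
    - [0,0,0]
    - [0,0,0]
    - [0,0,0]
  claw: [1,1,1,1,1,1,1,1,1,1]

```text
time_s: 3.2
tcp_pos: [0.4901, -0.0115, 0.2]
eef_rot: [-180.0, 0.0, 1.3]
contact_force: [-0.5, 0.1, 0.7]
gripper_width: 0.0881
gripper_force: 0.0
```

```bash
python3 - <<'E'
from h import *
s=r.get_state(); c=r.capture("wrist"); W=world(c,s)
np.savez("sock.npz",W=W,px=c["pixels"])
t=r.tip_of("socket","wrist"); print(t[:2])
u,v=np.round(t[0]["at"]).astype(int)
for d in r.regions_of("socket","wrist")[:1]:
    p=W[d["pixels"]&(c["range_z"]>0)]; q=p[(p[:,2]>.08)]
    print(d["conf"],d["extent"],len(q),q.mean(0).round(4),cv2.minEnclosingCircle(q[:,:2].astype(np.float32)*1000),np.histogram(p[:,2],bins=np.arange(.04,.1,.004)))
a=c["pixels"][v-50:v+50,u-50:u+50,::-1]; cv2.imwrite("pics/s1.png",cv2.resize(a,(600,600),interpolation=cv2.INTER_CUBIC))
go([.4793,.2085,.13],1.0)
E
```

```text
[{'at': [321.1, 197.1], 'conf': 0.61}]
0.68 [0.0, 172.7, 78.6, 282.4] 2251 [0.4845 0.1997 0.0921] ((489.37158203125, 201.18563842773438), 39.82136917114258) (array([ 151, 1503,   83,   83,   91,   85,   99,   97,   85,   71,  138,
        454,  485,  514]), array([0.04 , 0.044, 0.048, 0.052, 0.056, 0.06 , 0.064, 0.068, 0.072,
       0.076, 0.08 , 0.084, 0.088, 0.092, 0.096]))
t 3.35 tcp [ 0.4901 -0.0118  0.2   ] [180.    -0.     1.31] F [-1.2  0.1 -1.2] w 0.0878
travel [-0.0114 -0.4409  0.14  ] dr [ 0.     -0.      0.0009] mm [  -5.7 -220.4   70. ] deg [ 0.   -0.    0.31]
```

View pics/s1.png

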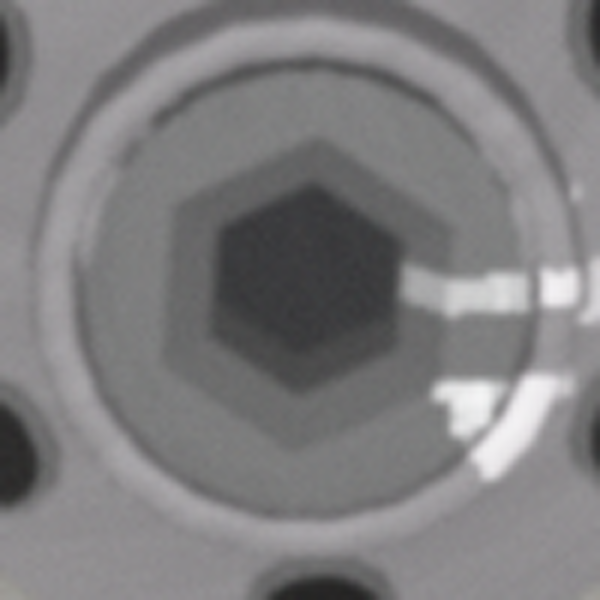

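```bash
python3 - <<'E'
from h import *
d=np.load("sock.npz"); W=d["W"]; P=W[120:290,230:420]
print(np.histogram(P[...,2],bins=np.arange(.04,.1,.003)))
m=(W[...,2]>.078)&(W[...,2]<.092); m[:120]=0;m[290:]=0;m[:,:230]=0;m[:,420:]=0
q=W[m]; print(len(q),q.mean(0),cv2.minEnclosingCircle(q[:,:2].astype(np.float32)*1000),q.min(0),q.max(0))
# homography px->xy from head plane
v,u=np.nonzero(m&(abs(W[...,2]-.084)<.003)); A=np.c_[u,v,np.ones(len(u))]
X=np.linalg.lstsq(A,W[v,u,:2],rcond=None)[0]; print(np.array([[322,195.9,1],[321.1,197.1,1]])@X)
E
```

```text
(array([1929, 2297, 2536, 1205,  680,   81,   63,   86,   72,   97,  111,
        142,  233, 1195, 4075,   71,    0,    0,    0]), array([0.04 , 0.043, 0.046, 0.049, 0.052, 0.055, 0.058, 0.061, 0.064,
       0.067, 0.07 , 0.073, 0.076, 0.079, 0.082, 0.085, 0.088, 0.091,
       0.094, 0.097]))
5455 [ 0.51809433 -0.01096745  0.08274523] ((517.3682250976562, -11.153536796569824), 31.873884201049805) [ 0.4860533  -0.04247802  0.07800068] [0.5491316  0.02036198 0.08584151]
[[ 0.51704156 -0.0114811 ]
 [ 0.51620169 -0.01088383]]
```

Call:
jog_arm:
  travel:
    - [-0.003,-0.11,0]
    - [-0.006,-0.22,0]
    - [-0.009,-0.33,0.03]
    - [-0.0114,-0.4409,0.07]
    - [-0.0114,-0.4409,0.14]
    - [-0.0114,-0.4409,0.18]
    - [-0.0114,-0.4409,0.22]
    - [-0.0114,-0.4409,0.257]
    - [-0.0114,-0.4409,0.257]
    - [-0.0114,-0.4409,0.257]
  dr:
    - [0,0,0.0009]
    - [0,0,0.0009]
    - [0,0,0.0009]
    - [0,0,0.0009]
    - [0,0,0.0009]
    - [0,0,0.0009]
    - [0,0,0.0009]
    - [0,0,0.0009]
    - [0,0,0.0009]
    - [0,0,0.0009]
  claw: [1,1,1,1,1,1,1,1,1,1]

```text
time_s: 4.6
tcp_pos: [0.4797, 0.2087, 0.0721]
eef_rot: [-180.0, -0.0, 1.0]
contact_force: [0.1, -0.3, 0.4]
gripper_width: 0.0876
gripper_force: 0.0
```

Call:
jog_arm:
  travel:
    - [0,0,0]
    - [0,0,0]
    - [0,0,0]
    - [0,0,0]
    - [0,0,0]
    - [0,0,0]
    - [0,0,0]
    - [0,0,-0.04]
    - [0,0,-0.1]
    - [0,0,-0.1]
  dr:
    - [0,0,0]
    - [0,0,0]
    - [0,0,0]
    - [0,0,0]
    - [0,0,0]
    - [0,0,0]
    - [0,0,0]
    - [0,0,0]
    - [0,0,0]
    - [0,0,0]
  claw: [0,0,0,0,0,0,0,0,0,0]
  newtons: 45

```text
time_s: 5.85
tcp_pos: [0.4804, 0.2094, 0.1235]
eef_rot: [-179.9, -0.2, 1.0]
contact_force: [-0.5, 1.5, -1.9]
gripper_width: 0.0197
gripper_force: 45.0
```

```bash
python3 -c "
from h import *
go([.5173,-.0113,.18],26.6)
go([.4793,.2085,.185],1)"
```

```text
t 5.85 tcp [0.4804 0.2094 0.1235] [-1.7986e+02 -1.7000e-01  1.0100e+00] F [-0.5  1.5 -1.9] w 0.0197
travel [ 0.0665  0.4423 -0.1139] dr [-0.0003 -0.0006 -0.0711] mm [ 33.2 221.1 -57. ] deg [ -0.1   -0.2  -25.59]
t 5.85 tcp [0.4804 0.2094 0.1235] [-1.7986e+02 -1.7000e-01  1.0100e+00] F [-0.5  1.5 -1.9] w 0.0197
travel [-0.0018  0.0014 -0.1231] dr [-0.0004 -0.0005  0.    ] mm [ -0.9   0.7 -61.5] deg [-0.14 -0.17  0.01]
```

Call:
jog_arm:
  travel:
    - [0,0,-0.06]
    - [0,0,-0.12]
    - [0,0,-0.13]
    - [0.01,0.08,-0.13]
    - [0.03,0.17,-0.13]
    - [0.045,0.26,-0.13]
    - [0.055,0.35,-0.13]
    - [0.0684,0.44,-0.13]
    - [0.0684,0.4409,-0.13]
    - [0.0684,0.4409,-0.13]
  dr:
    - [0,0,0]
    - [0,0,0]
    - [0,0,0]
    - [0,0,-0.015]
    - [0,0,-0.03]
    - [0,0,-0.045]
    - [0,0,-0.06]
    - [0,0,-0.0711]
    - [0,0,-0.0711]
    - [0,0,-0.0711]
  claw: [0,0,0,0,0,0,0,0,0,0]

```text
time_s: 7.1
tcp_pos: [0.5167, -0.0116, 0.1853]
eef_rot: [-180.0, 0.1, 26.5]
contact_force: [0.3, -0.8, -2.1]
gripper_width: 0.0199
gripper_force: 45.0
```

```bash
python3 - <<'E'
from h import *
go([.5173,-.0113,.18],26.6)
s=r.get_state(); c=r.capture("wrist"); W=world(c,s); save(c,"w2.png")
for d in r.regions_of("key_thick","wrist")[:1]:
    p=W[d["pixels"]&(c["range_z"]>0)]; M=R.from_euler("xyz",s["eef_rot"],degrees=True)
    q=M.inv().apply(p-s["tcp_pos"])*1000
    for a,b in((-45,-35),(-35,-22),(-20,10),(12,22),(25,60)):
        k=q[(q[:,2]>a)&(q[:,2]<b)]
        if len(k): print(a,b,len(k),k.min(0).round(1),k.max(0).round(1),k.mean(0).round(1))
c=r.capture("scene"); t=r.boxes_of("key_thick","scene"); print(t[:1])
cv2.imwrite("pics/s2.png",cv2.resize(c["pixels"][150:330,320:520,::-1],None,fx=3,fy=3))
E
```

```text
t 7.1 tcp [ 0.5167 -0.0116  0.1853] [-1.7996e+02  1.0000e-01  2.6490e+01] F [ 0.3 -0.8 -2.1] w 0.0199
travel [0.0014 0.0001 0.0106] dr [-0.0001  0.0003 -0.0003] mm [0.7 0.  5.3] deg [-0.04  0.1  -0.11]
-35 -22 8476 [-30.2  -9.5 -27.9] [ 51.7  10.1 -22. ] [ 18.2   0.2 -25. ]
-20 10 270 [-31.5  -9.7 -20. ] [51.9 15.9 -0. ] [ 46.4   0.9 -15.4]
25 60 1022 [ -4.  -22.2  26.5] [18.4 21.3 33.5] [ 6.3 -2.2 28.7]
[{'extent': [404.4, 195.1, 429.8, 246.8], 'conf': 0.94}]
```

View pics/w2.png

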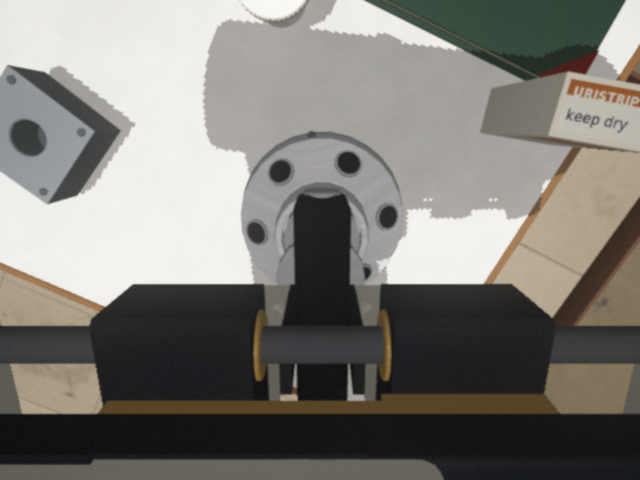

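View pics/s2.png

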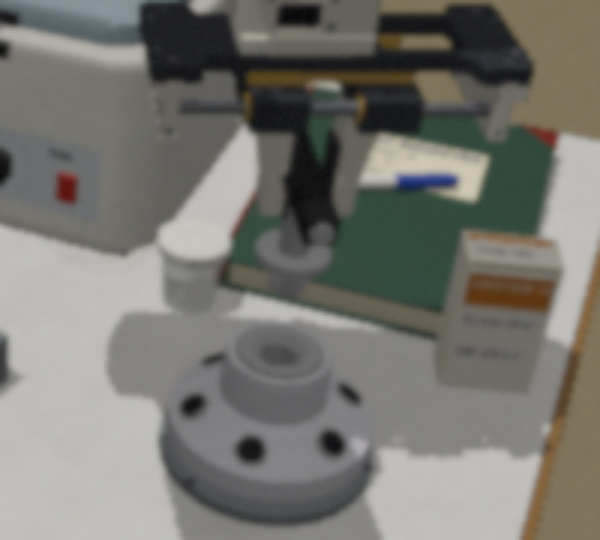

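```bash
python3 - <<'E'
from h import *
s=r.get_state(); c=r.capture("wrist"); W=world(c,s); M=R.from_euler("xyz",s["eef_rot"],degrees=True)
d=r.regions_of("key_thick","wrist")[0]["pixels"]&(c["range_z"]>0)
q=M.inv().apply(W[d]-s["tcp_pos"])*1000
k=q[(q[:,2]<-24)&(abs(q[:,1])<8)&(q[:,0]>0)&(q[:,0]<48)]
for x in range(0,50,8):
    b=k[(k[:,0]>x)&(k[:,0]<x+8)]; print(x,len(b),b[:,2].mean() if len(b) else "")
co=q[(q[:,2]>24)&(q[:,2]<40)]
for y in range(-24,24,4):
    b=co[(co[:,1]>y)&(co[:,1]<y+4)]
    if len(b): print(y,len(b),b[:,0].min().round(1),b[:,0].max().round(1),b[:,2].mean().round(1))
A=np.c_[co[:,:2],np.ones(len(co))]; print(np.linalg.lstsq(A,co[:,2],rcond=None)[0])
E
```

```text
0 423 -25.25374146041034
8 877 -25.299543946695728
16 917 -25.35236771622849
24 988 -25.42523400917691
32 1006 -25.457678269291073
40 1082 -25.381986018461486
48 0 
-24 83 -2.1 10.6 28.4
-20 266 -2.7 16.6 28.4
-16 222 -2.4 18.2 28.5
12 162 -1.9 17.3 28.8
16 245 -3.3 15.0 29.0
20 37 -2.3 7.6 29.1
[2.59226996e-02 1.45637588e-02 2.85107320e+01]
```

Call:
jog_arm:
  travel:
    - [0.0025,0.001,0.03]
    - [0.0025,0.001,0.06]
    - [0.0025,0.001,0.075]
    - [0.0025,0.001,0.085]
    - [0.0025,0.001,0.092]
    - [0.0025,0.001,0.098]
    - [0.0025,0.001,0.104]
    - [0.0025,0.001,0.11]
    - [0.0025,0.001,0.11]
    - [0.0025,0.001,0.11]
  dr:
    - [0,0,0]
    - [0,0,0]
    - [0,0,0]
    - [0,0,0]
    - [0,0,0]
    - [0,0,0]
    - [0,0,0]
    - [0,0,0]
    - [0,0,0]
    - [0,0,0]
  claw: [0,0,0,0,0,0,0,0,0,0]

```text
time_s: 8.65
tcp_pos: [0.518, -0.0116, 0.1312]
eef_rot: [-180.0, 0.1, 26.6]
contact_force: [-2.7, -2.2, -1.9]
gripper_width: 0.0194
gripper_force: 45.0
```

Call:
jog_arm:
  travel:
    - [0,0,0.006]
    - [0,0,0.012]
    - [0,0,0.018]
    - [0,0,0.024]
    - [0,0,0.028]
    - [0,0,0.031]
    - [0,0,0.033]
    - [0,0,0.033]
    - [0,0,0.033]
    - [0,0,0.033]
  dr:
    - [0,0,0]
    - [0,0,0]
    - [0,0,0]
    - [0,0,0]
    - [0,0,0]
    - [0,0,0]
    - [0,0,0]
    - [0,0,0]
    - [0,0,0]
    - [0,0,0]
  claw: [0,0,0,0,0,0,0,0,0,0]

```text
time_s: 9.9
tcp_pos: [0.5186, -0.0111, 0.1179]
eef_rot: [180.0, -0.1, 26.6]
contact_force: [-17.8, 2.7, 30.4]
gripper_width: 0.0197
gripper_force: 45.0
```

```bash
python3 - <<'E'
from h import *
s=r.get_state();print(s["contact_force"],s["moment"],s["tcp_pos"])
c=r.capture("wrist"); W=world(c,s)
d=r.regions_of("key_thick","wrist")[0]["pixels"]&(c["range_z"]>0); p=W[d]
print(np.histogram(p[:,2],bins=np.arange(.08,.16,.004)), np.median(p[p[:,2]>.13,2]))
M=R.from_euler("xyz",s["eef_rot"],degrees=True); q=M.inv().apply(p-s["tcp_pos"])*1000
k=q[(q[:,2]<-20)&(abs(q[:,1])<8)]
for x in range(0,50,12): b=k[(k[:,0]>x)&(k[:,0]<x+12)]; print(x,b[:,2].mean())
m=W[...,2]; mm=(m>.078)&(m<.09); print("head z",np.median(m[mm]),mm.sum())
print(R.from_euler("xyz",s["eef_rot"],degrees=True).inv().apply([-1,0,0]))
E
```

```text
[-17.7745478    2.65997843  30.35092263] [ 7.46256839e-01  6.49289300e+00 -9.92592123e-04] [ 0.5186358  -0.0110872   0.11793464]
(array([  19,   42,  914,    0,    0,    0,    0,    0,    0,    2,    1,
         13,   62,   94,  793, 7473,  878,    0,    0]), array([0.08 , 0.084, 0.088, 0.092, 0.096, 0.1  , 0.104, 0.108, 0.112,
       0.116, 0.12 , 0.124, 0.128, 0.132, 0.136, 0.14 , 0.144, 0.148,
       0.152, 0.156])) 0.14288225063070162
0 -25.288531653948247
12 -25.20642685518927
24 -25.42882383931003
36 -24.80509597112118
48 -22.37580461962219
head z 0.08333555617064489 4366
[-0.89379986 -0.44846401 -0.00135602]
```

Call:
jog_arm:
  travel:
    - [-0.0018,-0.0009,-0.001]
    - [-0.0018,-0.0009,-0.001]
    - [-0.0018,-0.0009,-0.001]
    - [-0.0018,-0.0009,-0.001]
    - [-0.0018,-0.0009,-0.001]
    - [-0.0018,-0.0009,-0.001]
    - [-0.0018,-0.0009,-0.001]
    - [-0.0018,-0.0009,-0.001]
    - [-0.0018,-0.0009,-0.001]
    - [-0.0018,-0.0009,-0.001]
  dr:
    - [0,0,0]
    - [0,0,0]
    - [0,0,0.01]
    - [0,0,0.025]
    - [0,0,0.04]
    - [0,0,0.055]
    - [0,0,0.07]
    - [0,0,0.085]
    - [0,0,0.1]
    - [0,0,0.1]
  claw: [0,0,0,0,0,0,0,0,0,0]

```text
time_s: 11.25
tcp_pos: [0.5181, -0.0113, 0.118]
eef_rot: [-180.0, -0.1, -9.4]
contact_force: [-12.0, 0.4, 24.0]
gripper_width: 0.0198
gripper_force: 45.0
```

```bash
python3 -c "
from h import *
s=r.get_state();print(s['contact_force'],s['moment'])
go([.518,-.0113,.1175],-40)"
```

```text
[-11.96469623   0.42143211  23.95535083] [-0.23784946  4.89606284 -0.06860903]
t 11.25 tcp [ 0.5181 -0.0113  0.118 ] [-1.80e+02 -1.10e-01 -9.44e+00] F [-12.    0.4  24. ] w 0.0198
travel [-0.0003  0.0001  0.001 ] dr [-0.0001 -0.0003  0.0849] mm [-0.1  0.   0.5] deg [-3.000e-02 -1.100e-01  3.056e+01]
```

Call:
jog_arm:
  travel:
    - [-0.002,0.0003,-0.001]
    - [-0.002,0.0003,-0.001]
    - [-0.002,0.0003,-0.001]
    - [-0.002,0.0003,-0.001]
    - [-0.002,0.0003,-0.001]
    - [-0.002,0.0003,-0.001]
    - [-0.002,0.0003,-0.001]
    - [-0.002,0.0003,-0.001]
    - [-0.002,0.0003,-0.001]
    - [-0.002,0.0003,-0.001]
  dr:
    - [0,0,0.01]
    - [0,0,0.02]
    - [0,0,0.03]
    - [0,0,0.04]
    - [0,0,0.05]
    - [0,0,0.06]
    - [0,0,0.07]
    - [0,0,0.08]
    - [0,0,0.083]
    - [0,0,0.083]
  claw: [0,0,0,0,0,0,0,0,0,0]

```text
time_s: 12.5
tcp_pos: [0.5172, -0.0108, 0.118]
eef_rot: [-179.9, -0.1, -39.2]
contact_force: [-10.7, 2.8, 19.4]
gripper_width: 0.0194
gripper_force: 45.0
```

```bash
python3 -c "
from h import *
s=r.get_state();print(s['contact_force'],s['moment'],s['joints'].round(1))
go([.518,-.0113,.1175],-55)"
```

```text
[-10.69936774   2.84300696  19.44290054] [0.67239473 4.42439565 0.30517158] [ 20.6  11.5 -27.6   0.  -50.8  30.2]
t 12.5 tcp [ 0.5172 -0.0108  0.118 ] [-1.7992e+02 -8.0000e-02 -3.9220e+01] F [-10.7   2.8  19.4] w 0.0194
travel [ 0.0019 -0.0001  0.0011] dr [-0.0003 -0.0002  0.0438] mm [ 0.9 -0.1  0.5] deg [-0.09 -0.06 15.78]
```

Call:
jog_arm:
  travel:
    - [0,0,0]
    - [0,0,0]
    - [0,0,0]
    - [0,0,0]
    - [0,0,0]
    - [0,0,0]
    - [0,0,0]
    - [0,0,0]
    - [0,0,0]
    - [0,0,0]
  dr:
    - [0,0,0.004]
    - [0,0,0.008]
    - [0,0,0.012]
    - [0,0,0.016]
    - [0,0,0.02]
    - [0,0,0.024]
    - [0,0,0.024]
    - [0,0,0.024]
    - [0,0,0.024]
    - [0,0,0.024]
  claw: [0,0,0,0,0,0,0,0,0,0]

```text
time_s: 13.75
tcp_pos: [0.5173, -0.0107, 0.118]
eef_rot: [-179.9, -0.1, -47.8]
contact_force: [-10.7, 2.3, 19.5]
gripper_width: 0.0197
gripper_force: 45.3
```

```bash
python3 - <<'E'
from h import *
s=r.get_state();print(s['contact_force'],s['moment'],s['joints'].round(1))
c=r.capture("wrist"); W=world(c,s); np.savez("w3.npz",W=W,px=c["pixels"])
d=r.regions_of("key_thick","wrist")[0]["pixels"]&(c["range_z"]>0); p=W[d]
M=R.from_euler("xyz",s["eef_rot"],degrees=True); q=M.inv().apply(p-s["tcp_pos"])*1000
k=q[(q[:,2]<-18)]; print(np.median(p[p[:,2]>.13,2]),cv2.minAreaRect(k[:,:2].astype(np.float32)))
go([.518,-.0113,.1175],-55)
save(c,"w3.png")
E
```

```text
[-10.65050463   2.34872987  19.51068174] [0.88196537 4.42442817 0.73166199] [ 20.6  11.5 -27.6   0.  -50.8  21.6]
0.14292578588666316 ((11.409595489501953, -0.21822166442871094), (20.060396194458008, 81.8122787475586), 89.15155029296875)
t 13.85 tcp [ 0.5172 -0.0107  0.118 ] [-1.7991e+02 -7.0000e-02 -4.7800e+01] F [-10.4   2.5  20.4] w 0.0196
travel [ 0.0019 -0.0003  0.0011] dr [-0.0003 -0.0002  0.02  ] mm [ 0.9 -0.2  0.5] deg [-0.09 -0.06  7.2 ]
```

View pics/w3.png

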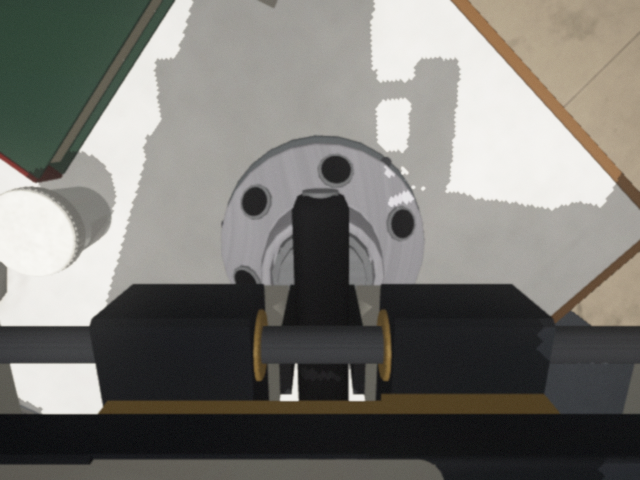

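Call:
jog_arm:
  travel:
    - [0,0,0]
    - [0,0,0]
    - [0,0,0]
    - [0,0,0]
    - [0,0,0]
    - [0,0,0]
    - [0,0,0]
    - [0,0,0]
    - [0,0,0]
    - [0,0,0]
  dr:
    - [0,0,0.004]
    - [0,0,0.008]
    - [0,0,0.012]
    - [0,0,0.016]
    - [0,0,0.02]
    - [0,0,0.024]
    - [0,0,0.024]
    - [0,0,0.024]
    - [0,0,0.024]
    - [0,0,0.024]
  claw: [0,0,0,0,0,0,0,0,0,0]

```text
time_s: 15.1
tcp_pos: [0.5173, -0.0106, 0.118]
eef_rot: [-179.9, -0.0, -56.5]
contact_force: [-10.9, 3.1, 20.6]
gripper_width: 0.0195
gripper_force: 45.0
```

```bash
python3 - <<'E'
from h import *
s=r.get_state();print(s['contact_force'],s['moment'],s['joints'].round(1))
c=r.capture("wrist"); W=world(c,s)
d=r.regions_of("key_thick","wrist")[0]["pixels"]&(c["range_z"]>0); p=W[d]
M=R.from_euler("xyz",s["eef_rot"],degrees=True); q=M.inv().apply(p-s["tcp_pos"])*1000
k=q[(q[:,2]<-18)]; print(np.median(p[p[:,2]>.13,2]),cv2.minAreaRect(k[:,:2].astype(np.float32)))
go([.518,-.0113,.1175],-55)
E
```

```text
[-10.85321511   3.06427753  20.56012346] [1.10387319 4.33990269 0.19059124] [ 20.6  11.5 -27.6   0.  -50.8  12.9]
0.14291210865122594 ((11.29568099975586, -0.15350818634033203), (20.050804138183594, 82.22411346435547), 89.94429016113281)
t 15.2 tcp [ 0.5173 -0.0106  0.118 ] [-1.7988e+02 -4.0000e-02 -5.6510e+01] F [-10.6   4.1  19.7] w 0.0195
travel [ 0.002  -0.0003  0.0011] dr [-0.0003 -0.0001 -0.0042] mm [ 1.  -0.2  0.5] deg [-0.12 -0.04 -1.51]
```

Call:
jog_arm:
  travel:
    - [0,0,-0.002]
    - [0,0,-0.003]
    - [0,0,-0.003]
    - [0,0,-0.003]
    - [0,0,-0.003]
    - [0,0,-0.003]
    - [0,0,-0.003]
    - [0,0,-0.003]
    - [0,0,-0.003]
    - [0,0,-0.003]
  dr:
    - [0,0,0]
    - [0,0,0]
    - [0,0,0.003]
    - [0,0,0.006]
    - [0,0,0.009]
    - [0,0,0.012]
    - [0,0,0.012]
    - [0,0,0.012]
    - [0,0,0.012]
    - [0,0,0.012]
  claw: [0,0,0,0,0,0,0,0,0,0]

```text
time_s: 16.45
tcp_pos: [0.5171, -0.0105, 0.1181]
eef_rot: [-179.9, 0.0, -60.9]
contact_force: [-5.4, 2.7, 6.6]
gripper_width: 0.0196
gripper_force: 45.0
```

```bash
cat > chk.py <<'E'
from h import *
s=r.get_state();print(s['contact_force'],s['moment'],s['joints'].round(1),s['tcp_pos'],s['eef_rot'])
c=r.capture("wrist"); W=world(c,s)
d=r.regions_of("key_thick","wrist")[0]["pixels"]&(c["range_z"]>0); p=W[d]
M=R.from_euler("xyz",s["eef_rot"],degrees=True); q=M.inv().apply(p-s["tcp_pos"])*1000
k=q[(q[:,2]<-18)]; print(np.median(p[p[:,2]>.13,2]),cv2.minAreaRect(k[:,:2].astype(np.float32)))
E
python3 chk.py
```

```text
[-5.36642428  2.67699443  6.61837351] [0.77093853 2.45167518 0.24529007] [ 20.6  11.5 -27.6  -0.  -50.9   8.6] [ 0.517123   -0.01049923  0.11813473] [-1.79910648e+02  7.52012999e-03 -6.08518710e+01]
0.1430310922027506 ((11.352836608886719, -0.14827919006347656), (20.07140350341797, 82.12994384765625), 89.63287353515625)
```

Call:
jog_arm:
  travel:
    - [0,0,-0.001]
    - [0,0,-0.001]
    - [0,0,-0.001]
    - [0,0,-0.001]
    - [0,0,-0.001]
    - [0,0,-0.001]
    - [0,0,-0.001]
    - [0,0,-0.001]
    - [0,0,-0.001]
    - [0,0,-0.001]
  dr:
    - [0,0,0.003]
    - [0,0,0.006]
    - [0,0,0.009]
    - [0,0,0.012]
    - [0,0,0.015]
    - [0,0,0.018]
    - [0,0,0.018]
    - [0,0,0.018]
    - [0,0,0.018]
    - [0,0,0.018]
  claw: [0,0,0,0,0,0,0,0,0,0]

```text
time_s: 17.8
tcp_pos: [0.5171, -0.0107, 0.1182]
eef_rot: [-179.9, 0.0, -67.4]
contact_force: [-4.4, 3.0, 3.8]
gripper_width: 0.0193
gripper_force: 45.0
```

```bash
python3 chk.py
```

```text
[-4.37008043  3.00107781  3.84133455] [1.30107233 1.76629837 0.03739283] [ 20.6  11.5 -27.5  -0.  -50.9   2. ] [ 0.51708545 -0.01067482  0.11822088] [-1.79925951e+02  2.46536567e-02 -6.74111342e+01]
0.14306635642873558 ((11.273181915283203, -0.22671127319335938), (20.099153518676758, 82.27118682861328), 89.92322540283203)
```

Call:
jog_arm:
  travel:
    - [0,0,0]
    - [0,0,0]
    - [0,0,0]
    - [0,0,0]
    - [0,0,0]
    - [0,0,0]
    - [0,0,0]
    - [0,0,0]
    - [0,0,0]
    - [0,0,0]
  dr:
    - [0,0,0.01]
    - [0,0,0.02]
    - [0,0,0.03]
    - [0,0,0.04]
    - [0,0,0.05]
    - [0,0,0.06]
    - [0,0,0.065]
    - [0,0,0.068]
    - [0,0,0.068]
    - [0,0,0.068]
  claw: [0,0,0,0,0,0,0,0,0,0]

```text
time_s: 19.15
tcp_pos: [0.5173, -0.0109, 0.1183]
eef_rot: [-179.9, 0.0, -91.8]
contact_force: [-0.4, 6.1, 2.2]
gripper_width: 0.0199
gripper_force: 45.0
```

```bash
python3 chk.py
```

```text
[-0.4470921   6.07626008  2.19800761] [2.05508433 0.15304743 0.04354233] [ 20.6  11.5 -27.5  -0.  -50.9 -22.4] [ 0.51729303 -0.01088309  0.11825985] [-1.79923664e+02  3.46917263e-02 -9.18263045e+01]
0.1430518445037674 ((11.137653350830078, -0.40833473205566406), (20.07255744934082, 82.37789154052734), 89.93876647949219)
```

Call:
jog_arm:
  travel:
    - [0,0,0]
    - [0,0,0]
    - [0,0,0]
    - [0,0,0]
    - [0,0,0]
    - [0,0,0]
    - [0,0,0]
    - [0,0,0]
    - [0,0,0]
    - [0,0,0]
  dr:
    - [0,0,0.005]
    - [0,0,0.01]
    - [0,0,0.015]
    - [0,0,0.018]
    - [0,0,0.018]
    - [0,0,0.018]
    - [0,0,0.018]
    - [0,0,0.018]
    - [0,0,0.018]
    - [0,0,0.018]
  claw: [0,0,0,0,0,0,0,0,0,0]

```text
time_s: 20.5
tcp_pos: [0.5171, -0.0108, 0.1183]
eef_rot: [-179.9, 0.0, -98.3]
contact_force: [-0.7, 6.8, 2.5]
gripper_width: 0.0196
gripper_force: 45.0
```

```bash
python3 chk.py
```

```text
[-0.7147675   6.77656171  2.54273127] [2.59546963 0.37253347 0.16944836] [ 20.6  11.5 -27.5  -0.  -50.9 -28.9] [ 0.51713119 -0.01079559  0.11827299] [-1.79940617e+02  4.64352367e-02 -9.83196508e+01]
0.14304520723426273 ((10.828277587890625, -0.42838096618652344), (20.102975845336914, 83.00758361816406), 89.69712829589844)
```

Call:
jog_arm:
  travel:
    - [0,0,0]
    - [0,0,0]
    - [0,0,0]
    - [0,0,0]
    - [0,0,0]
    - [0,0,0]
    - [0,0,0]
    - [0,0,0]
    - [0,0,0]
    - [0,0,0]
  dr:
    - [0,0,0.003]
    - [0,0,0.006]
    - [0,0,0.009]
    - [0,0,0.014]
    - [0,0,0.014]
    - [0,0,0.014]
    - [0,0,0.014]
    - [0,0,0.014]
    - [0,0,0.014]
    - [0,0,0.014]
  claw: [0,0,0,0,0,0,0,0,0,0]

```text
time_s: 21.85
tcp_pos: [0.5172, -0.0108, 0.1183]
eef_rot: [-179.9, 0.0, -103.3]
contact_force: [-1.7, 5.5, 3.2]
gripper_width: 0.0195
gripper_force: 45.1
```

```bash
python3 chk.py
```

```text
[-1.74014236  5.51521499  3.19581606] [2.71442063 0.3748272  0.33931914] [ 20.6  11.5 -27.5  -0.  -50.9 -33.9] [ 0.51715444 -0.01077201  0.11829779] [-1.79941821e+02  4.90945947e-02 -1.03338781e+02]
0.14307795257156541 ((11.669822692871094, -0.5681133270263672), (20.08355712890625, 81.30504608154297), 89.64075469970703)
```

Call:
jog_arm:
  travel:
    - [0,0,0]
    - [0,0,0]
    - [0,0,0]
    - [0,0,0]
    - [0,0,0]
    - [0,0,0]
    - [0,0,-0.04]
    - [0,0,-0.1]
    - [0,0,-0.2]
    - [0,0,-0.25]
  dr:
    - [0,0,0]
    - [0,0,0]
    - [0,0,0]
    - [0,0,0]
    - [0,0,0]
    - [0,0,0]
    - [0,0,0]
    - [0,0,0]
    - [0,0,0]
    - [0,0,0]
  claw: [0.6,0.8,0.8,0.8,0.8,0.8,0.8,0.8,0.8,0.8]

```text
time_s: 23.2
tcp_pos: [0.5175, -0.0111, 0.2458]
eef_rot: [-179.8, 0.1, -103.4]
contact_force: [-0.3, 0.4, 0.2]
gripper_width: 0.0702
gripper_force: 0.0
```

```bash
python3 - <<'E'
from h import *
s=r.get_state(); print(s["tcp_pos"],s["gripper_width"],s["contact_force"])
c=r.capture("wrist"); W=world(c,s); save(c,"w4.png")
for cam in("wrist","top"):
    if cam=="top": c=r.capture("top"); W=world(c)
    for n in("key_thick","key_slim"):
        for d in r.regions_of(n,cam)[:1]:
            p=W[d["pixels"]&(c["range_z"]>0)]; q=p[p[:,2]>(.13 if "thick" in n else .094)]
            if len(q): print(cam,n,d["conf"],np.median(q[:,2]),cv2.minAreaRect(q[:,:2].astype(np.float32)*1000))
E
```

```text
[ 0.51749448 -0.01114926  0.24584427] 0.07015021933736611 [-0.28322803  0.44200108  0.15023752]
wrist key_thick 0.7 0.1433066340987964 ((517.40234375, -12.028217315673828), (101.57347106933594, 20.011566162109375), 77.8851089477539)
top key_slim 0.96 0.09946852825837288 ((444.7146911621094, 353.3529968261719), (70.93299865722656, 20.08628273010254), 0.0771535336971283)
```

View pics/w4.png

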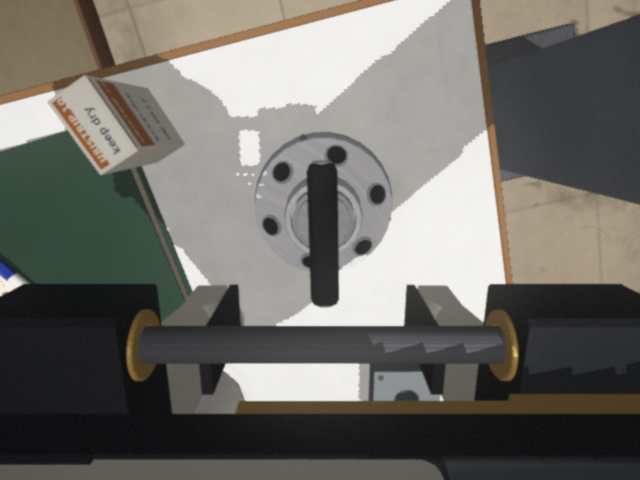

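```bash
python3 -c "
from plant import r
print(r.close_job())"
```

```text
the job is handed in; nothing more can be done
None
```

The thick key is standing fully home in the screw, the gripper is clear, the slim key hasn't moved, and the job is handed in; I infer the screw is at its stop from rising torque (it can't be read), and while tightening the key most likely slipped round one hex flat and caught again.

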